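# Set the spring-button length stop back one hole and lay the offcut in the jig

## Robot

A 7-joint arm with a two-finger parallel gripper is mounted at the origin on the work surface; the furniture and walls round the work are solid. World frame = base frame: x ahead of the robot, y to its left, z up, the work surface at z = 0. Lengths are in m, angles in rad, forces in N, time in s.
With the tool pointing down it reaches from about 0.425 to 0.875 m from the base axis. Payload 4.7 kg.
Tool frame: the origin (TCP) lies at the very end of the fingers, on their centre line; the grasp point (between the pads) lies behind it (ctrl.tcp_to_grasp is the z of the grasp point in the tool frame, in m); z points along the fingers, y is the line along which they close (so a half turn about z gives the same grasp; the last joint's range is limited). The gripper opens to 87 mm and grips with 3 to 60 N. Pads are 19 mm wide; open, the fingers measure 117 mm over their backs; the gripper's body (75 mm by 190 mm) begins 51 mm behind the grasp point.
Start: joints at [1.364, 0.321, -0.07, 1.45, 0.023, 1.371, -0.057], TCP at [0.142, -0.634, 0.223] pointing down, gripper open.
Joint ranges: [-2.86, 2.86], [-0.3, 2.09], [-1.38, 1.24], [0.06, 2.45], [-1.56, 4.7], [0.09, 2.05], [-2.69, 2.69]. Speed limits (rad/s): [2.57, 2.57, 3.14, 3.14, 3.14, 3.14, 3.14].

## Interface

Orientations are given as a rotation vector (axis times angle).
In Python, from bench import ctrl gives the robot as it stands.
- The arm moves only by the tool step_arm, never from a script. Its argument "targets" is a list of rows, each a list of 7 numbers: the shift along the world's x, y, z in cm, then the turn, a rotation vector about the world's x, y, z in degrees, then the opening, from 0 (shut) to 1 (fully open). A call has exactly 5 rows; each row shifts and turns the commanded pose from where the row before left it; what a row does not reach is not made up. A row lasts 1/12 s, in which the tool goes at most 41.7 mm and 7.16 degrees, less where a joint would pass 70% of its speed; a pose out of reach is approached as far as the arm can. A call with a gripper value outside its range is refused whole. The fingers move at their own pace and stop on an object; "force" is the grip in N (left out, the last holds). Time passes only in rows, so rows that do not move let the fingers close, or fill a call up. It gives the time, the measured TCP pose, the force, the opening and the grip force at its end, in the units of the state.
- ctrl.get_state(): the state, without advancing time (a new reading comes with each control period).
- ctrl.get_image(name): name is "scene" or "top" or "wrist"; returns (picture, depth): 420x560x3 uint8, red, green, blue; 420x560 float32, m along the optical axis (not along the pixel's ray), 0 where there is no reading.
- ctrl.camera_params(name): a dict with "intrinsics" (3x3 intrinsics, pixels), "rvec" (rotation vector, rad) and "tvec" (3), from world to camera coordinates, as OpenCV has them; the wrist camera has in their place "hand_eye" (4x4, takes a point from camera to tool coordinates, whose origin is the TCP and whose axes are the flange's). Camera axes: x right, y down, z forward; pixel columns grow to the right and rows downward; lengths in m; the calibration is good to about 2 mm. A picture is of the moment at which its call begins: read the wrist's pose just before it. camera_params takes no time and is no camera call.
- ctrl.close_job(): hands the job in; it is judged then, once.
The state is a dict: "time": time; "joint_positions": joint angles; "qd": joint speeds; "joint_torque": joint torques, N m; "position": TCP position; "tool_rot": TCP orientation; "ft_force": force on the tool from outside, world axes, zero at the start; "torque": the same for the moment, N m; "grip_width": opening from 0.0 (shut) to 1.0 (fully open); "grip_force": force on a finger pad.
Only numpy, scipy, OpenCV 4.12 (cv2) and the standard library are available. Lean on these libraries where they do the work, as an engineer would, in place of code of your own. Each camera call takes 0.05 s, during which the arm holds its last target. There are 200 camera calls.

## Task

The sliding stop of the length jig leaves a space one hole too short for the dark walnut offcut. Press the stop tube's spring button in flush, slide the tube back towards its bracket so that the space on the bed grows, until the button pops up in the next hole; then lay the walnut offcut flat and lengthwise on the jig's bed, centred across it, between the stop plate and the end stop, and let go. Leave the other things on the bench where they lie.

Things in the scene. Friction and masses are not known exactly. Their poses are not given: they have to be found in the camera images.
- jig: The length jig, fixed to the bench: plywood base 310 x 100 x 12 mm, grey bracket post at one end (x = -130 to -106 mm, top z = 142 mm) holding a dark square inner tube, on which a bright square sliding tube runs. Origin on the bench top right below the spring button; x runs along the tube from the bracket to the bed and end stop, y to the left, z up.
- tube_mid (a point): On the axis of the sliding tube, level, 110 mm above the bench; above the jig's origin when joint stop is 0, moves with the tube. The tube is aluminium, square, 32 x 32 mm, 122 mm long (61 mm each way), rolled about its axis so that its face with the button and holes looks to the jig's right (-y), 35 degrees up from level. Axes as the jig's.
- stop (a joint): How far (m) the sliding tube with its stop plate is slid back to the bracket (jig's -x) from the first hole: about 0 at the start (within 1 mm), range -0.044 to 0.044, friction 1.5 N. Its button face has three 17 mm holes 40 mm apart; the button is in the middle one at 0, pops into the hole nearer the stop plate at +0.04 (wanted) and the other at -0.04.
- stop_face (a point): On the face towards the bed of the upright aluminium stop plate on the sliding tube's end (10 mm thick, 56 mm wide, z = 34 to 135 mm); mid-width, 50 mm above the bench, jig x = 70 mm minus joint stop. The space from here to the end stop is 86 mm at the start, 126 mm with the stop one hole back.
- end_stop (a point): On the wooden end stop's face towards the stop plate: jig x = 156 mm, mid-width, 50 mm above the bench. The end stop is fixed, 16 mm thick, 56 mm wide, top 75 mm above the bench.
- button (a joint): How far (m) the spring button is pressed: 0 up (7 mm proud of the tube's face), 0.007 flush, 0.010 with the tube's wall over it. Spring 3 N when up, 6 N when flush. Up, it locks the tube; pressed flush, its round head slips under the wall when the tube is slid with some 10 to 15 N, and stays down until the next hole comes over it.
- button_top (a point): Apex of the button, a steel pin 14 mm thick with a round head on the fixed inner tube (does not travel with the sliding tube); 23 mm from the tube axis when up. z points out along the pin (to jig -y and 35 degrees up), x as the jig's. A pinch over the button face and the far face presses it and grips the tube at once, the gripper leaning 35 degrees to the jig's +y.
- bed_mid (a point): Centre of the place for the offcut on the wooden bed rail: jig x = 93 mm, y = 0, 30 mm above the bench; axes as the jig's. The rail is 30 mm wide (narrower than the offcut, so fingers can straddle it), its top 30 mm above the bench and 18 mm above the base, from jig x = 10 to 156 mm.
- walnut: Dark brown walnut offcut, a plain block 38 x 110 x 26 mm, about 0.09 kg, lying flat on the bench. Origin at the centre of its underside, long side along its y axis, z up.
- oak: Bystander: light oak block 52 x 80 x 52 mm; origin at the centre of its underside, long side along y.
- maple: Bystander: pale maple offcut 45 x 92 x 32 mm; origin at the centre of its underside, long side along y.
- tape_measure: Bystander: grey tape measure standing up, 38 x 86 x 68 mm; origin at the centre of its underside, long side along y.
- chisel_wide: Bystander: the chisel with a light handle, 27 x 255 x 26 mm; origin at the centre of its underside, long along y.
Things that resemble listed ones, but are neither listed nor needed, are in the scene too. Of the things that look like the walnut, the larger one is meant.

How it is judged:
By the outcome, as a careful person would: the job done as asked, in the order asked, and still so for the second after the job is handed in, with the robot touching nothing.
It also fails if it takes over 58 s, if anything falls off the work surface, if the arm or the gripper's body presses on something with over 40 N, if the wrist force passes 120 N, or if a joint passes its speed limit or range.

## Working session

There is one attempt and no reset: what is moved stays moved. The work goes in short steps, Python scripts to look and compute and a tool call to move; the robot and the scene stay as the last step left them, time stands still between calls to the robot, and variables do not carry over. Pictures are saved under pics/ and viewed, at most 10 in all, crops included, and the job is handed in when it is done.

Besides the shell and the picture viewer there is one more tool, called after "Emit:" by a JSON object that holds its "method" and its "body". step_arm: Moves the arm, as the interface text tells. Its arguments: {"type":"object","properties":{"targets":{"type":"array"},"force":{"type":"number"}},"required":["targets"]}

```bash
mkdir -p pics; ls
cat > h.py <<'E'
import numpy as np, cv2
from scipy.spatial.transform import Rotation as R
from bench import ctrl
def cam(name, st=None):
    p=ctrl.camera_params(name); K=np.array(p["intrinsics"])
    if name=="wrist":
        st=st or ctrl.get_state(); T=np.eye(4); T[:3,:3]=R.from_rotvec(st["tool_rot"]).as_matrix(); T[:3,3]=st["position"]
        C=T@np.array(p["hand_eye"]); return K,C
    Rm=R.from_rotvec(np.ravel(p["rvec"])).as_matrix(); C=np.eye(4); C[:3,:3]=Rm.T; C[:3,3]=-Rm.T@np.ravel(p["tvec"]); return K,C
def cloud(K,C,d):
    v,u=np.mgrid[:d.shape[0],:d.shape[1]]
    r=np.stack([(u-K[0,2])/K[0,0]*d,(v-K[1,2])/K[1,1]*d,d],-1)
    return r@C[:3,:3].T+C[:3,3]
def px(K,C,P):
    q=(np.atleast_2d(P)-C[:3,3])@C[:3,:3]; return (q@K.T)[:,:2]/q[:,2:]
E
python3 - <<'E'
from h import *
s=ctrl.get_state(); print({k:np.round(v,3) for k,v in s.items()}, ctrl.tcp_to_grasp)
for n in ("top","scene"):
    im,d=ctrl.get_image(n); np.savez(f"{n}0.npz",im=im,d=d); cv2.imwrite(f"pics/{n}0.png",im[...,::-1])
    K,C=cam(n); print(n,K.round(1).tolist(),C.round(3).tolist())
E
```

```text
pics
{'time': np.float64(0.0), 'joint_positions': array([ 1.364,  0.322, -0.07 ,  1.452,  0.023,  1.371, -0.057]), 'qd': array([-0.   ,  0.002, -0.002,  0.   ,  0.   ,  0.001, -0.   ]), 'joint_torque': array([-0.0000e+00, -4.9129e+01, -4.0400e-01, -3.1253e+01, -6.4000e-02,
        4.4000e-02,  0.0000e+00]), 'position': array([ 0.142, -0.634,  0.221]), 'tool_rot': array([-3.121e+00, -3.460e-01,  1.000e-03]), 'ft_force': array([-0.49 ,  0.21 ,  0.823]), 'torque': array([-0.062, -0.002, -0.049]), 'grip_force': np.float64(0.0), 'grip_width': np.float64(1.001)} -0.0187
top [[532.4, 0.0, 278.9], [0.0, 532.4, 210.9], [0.0, 0.0, 1.0]] [[-0.027, -0.998, 0.062, 0.308], [-1.0, 0.028, 0.014, -0.12], [-0.016, -0.061, -0.998, 1.793], [0.0, 0.0, 0.0, 1.0]]
scene [[434.2, 0.0, 272.3], [0.0, 434.2, 210.5], [0.0, 0.0, 1.0]] [[0.432, -0.353, 0.83, -0.795], [-0.902, -0.173, 0.396, -0.704], [0.004, -0.92, -0.393, 0.69], [0.0, 0.0, 0.0, 1.0]]
```

View pics/top0.png

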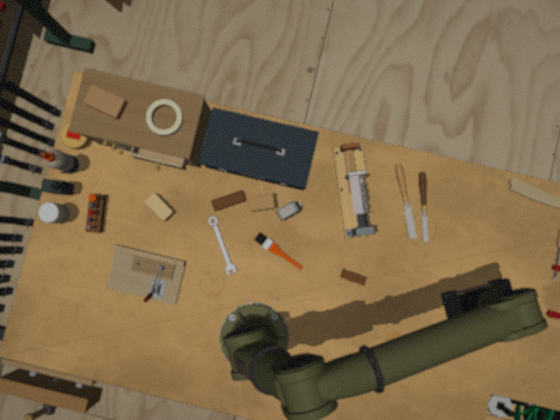

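View pics/scene0.png

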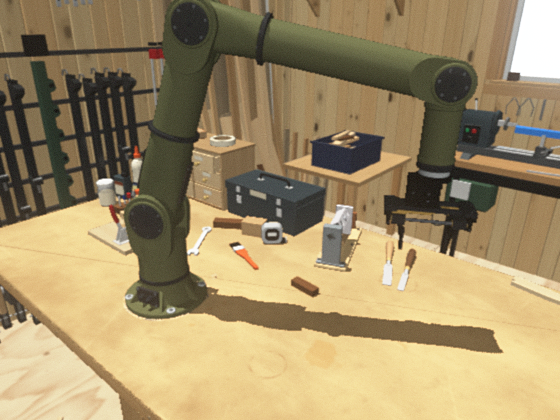

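Top view: the jig runs from its bracket at (362,230) to the end stop at (348,148). Two dark brown blocks could be the walnut: (229,200), the longer one, and (353,276). The brown box at (97,213) on the left looks like a tool rack, and the oak/maple blocks are at (262,202) and (160,207). I'll measure the dark blocks and the jig.

Run:
```python
from h import *
f=np.load("top0.npz"); im,d=f["im"],f["d"]; K,C=cam("top"); P=cloud(K,C,d)
def rect(mask,name):
    p=P[mask]; r=cv2.minAreaRect(p[:,:2].astype(np.float32)); b=cv2.boxPoints(r)
    print(name,mask.sum(),"c",np.round(r[0],4),"size",np.round(r[1],3),"ang",round(r[2],1),"z",np.percentile(p[:,2],[5,50,95]).round(3))
for n,(u,v) in dict(A=(229,200),B=(353,276),oak=(262,202),maple=(160,207),tape=(289,211)).items():
    m=np.zeros(d.shape,bool); m[v-22:v+22,u-26:u+26]=True
    z0=P[v,u,2]; seed=m&(abs(P[...,2]-z0)<.008)
    if n in "AB": seed=m&(im[...,0]<125)&(im.astype(int)[...,0]-im[...,2]>25)&(P[...,2]>.012)
    k,l=cv2.connectedComponents(seed.astype(np.uint8)); 
    if l[v,u]: rect(l==l[v,u],n)
    print(n,im[v,u],P[v,u].round(3))
# jig height bands
m=np.zeros(d.shape,bool); m[138:245,328:385]=True
for lo,hi,n in ((.004,.02,"base"),(.132,.15,"post"),(.115,.14,"platetube"),(.065,.085,"endstop"),(.024,.036,"rail")):
    q=m&(P[...,2]>lo)&(P[...,2]<hi); 
    if q.sum()>5: rect(q,n)
s=im[130:250,320:440]; cv2.imwrite("pics/jig.png",cv2.resize(s[...,::-1],None,fx=5,fy=5,interpolation=cv2.INTER_CUBIC))
```

```text
A 359 c [0.4593 0.075 ] size [0.037 0.108] ang 17.9 z [0.017 0.025 0.032]
A [96 64 40] [0.458 0.069 0.031]
B [93 60 30] [ 0.195 -0.336  0.012]
oak 361 c [ 0.4505 -0.0375] size [0.052 0.079] ang 6.3 z [0.045 0.051 0.057]
oak [151 119  78] [ 0.447 -0.041  0.05 ]
maple 256 c [0.4456 0.3062] size [0.092 0.045] ang 43.4 z [0.022 0.028 0.032]
maple [176 153 111] [0.442 0.301 0.024]
tape 208 c [ 0.418 -0.122] size [0.037 0.068] ang 29.2 z [0.058 0.065 0.07 ]
tape [148 147 141] [ 0.414 -0.129  0.064]
base 1721 c [ 0.4793 -0.3571] size [0.189 0.359] ang 88.1 z [0.005 0.01  0.017]
post 212 c [ 0.4314 -0.3513] size [0.201 0.057] ang 5.8 z [0.133 0.138 0.147]
platetube 631 c [ 0.4316 -0.3513] size [0.201 0.057] ang 5.8 z [0.116 0.125 0.137]
endstop 95 c [ 0.4839 -0.3451] size [0.298 0.055] ang 5.6 z [0.068 0.074 0.08 ]
rail 194 c [ 0.4766 -0.3461] size [0.285 0.081] ang 5.3 z [0.025 0.029 0.034]
```

View pics/jig.png

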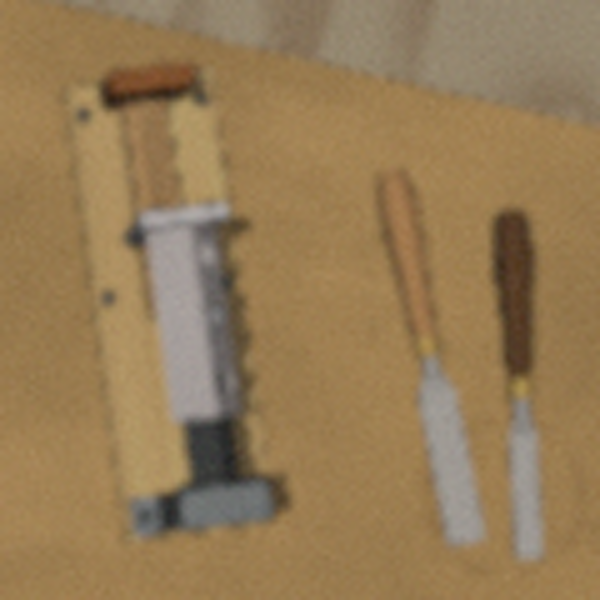

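Choice: A (229,200) measures 37 x 108 mm with its top at about 26 mm, so it is the walnut. B (353,276) is the smaller look-alike. The jig sits at about yaw 5.7°, origin near (0.461,-0.348). I'm moving the wrist above it for a close look.

Emit:
{"method": "step_arm", "body": {"targets": [[2.6,2.3,1.8,0,0,-1.4,1],[2.6,2.3,1.8,0,0,-1.4,1],[2.6,2.3,1.8,0,0,-1.4,1],[2.6,2.3,1.8,0,0,-1.4,1],[2.6,2.3,1.8,0,0,-1.4,1]]}}

```text
time: 0.52
position: [0.2732, -0.5178, 0.313]
tool_rot: [-3.137, -0.153, 0.001]
ft_force: [1.2, -1.3, 0.0]
grip_width: 1.003
grip_force: 0.0
```

Emit:
{"method": "step_arm", "body": {"targets": [[2.6,2.3,1.0,0,0,0,1],[2.6,2.3,1.0,0,0,0,1],[2.6,2.3,1.0,0,0,0,1],[2.6,2.3,1.0,0,0,0,1],[2.6,2.3,1.0,0,0,0,1]]}}

```text
time: 0.93
position: [0.4032, -0.4028, 0.3628]
tool_rot: [-3.138, -0.155, 0.001]
ft_force: [0.4, 0.2, 1.1]
grip_width: 1.0
grip_force: 0.0
```

Emit:
{"method": "step_arm", "body": {"targets": [[0,0,0,0,0,0,1],[0,0,0,0,0,0,1],[0,0,0,0,0,0,1],[0,0,0,0,0,0,1],[0,0,0,0,0,0,1]]}}

```text
time: 1.35
position: [0.4009, -0.4054, 0.3619]
tool_rot: [-3.137, -0.15, 0.002]
ft_force: [-0.1, -0.4, 0.4]
grip_width: 1.0
grip_force: 0.0
```

```bash
cat > look.py <<'E'
import sys; from h import *
n=sys.argv[1]; s=ctrl.get_state(); im,d=ctrl.get_image("wrist"); K,C=cam("wrist",s)
np.savez(n+".npz",im=im,d=d,K=K,C=C); cv2.imwrite(f"pics/{n}.png",im[...,::-1])
print(s["time"],np.round(s["position"],4),np.round(s["tool_rot"],4),np.round(s["ft_force"],2)); print(K.round(1).tolist(),C.round(3).tolist())
E
python3 look.py w1; python3 -c "
from h import *
print(np.round(ctrl.camera_params('wrist')['hand_eye'],3).tolist())"
```

```text
1.35 [ 0.4009 -0.4054  0.3619] [-3.1374e+00 -1.5030e-01  2.0000e-03] [-0.08 -0.38  0.39]
[[361.6, 0.0, 281.5], [0.0, 361.6, 209.8], [0.0, 0.0, 1.0]] [[0.096, -0.954, -0.286, 0.479], [-0.995, -0.092, -0.028, -0.399], [0.0, 0.287, -0.958, 0.524], [0.0, 0.0, 0.0, 1.0]]
[[0.0, -0.958, -0.286, 0.078], [1.0, 0.0, 0.001, 0.001], [-0.001, -0.286, 0.958, -0.162], [0.0, 0.0, 0.0, 1.0]]
```

View pics/w1.png

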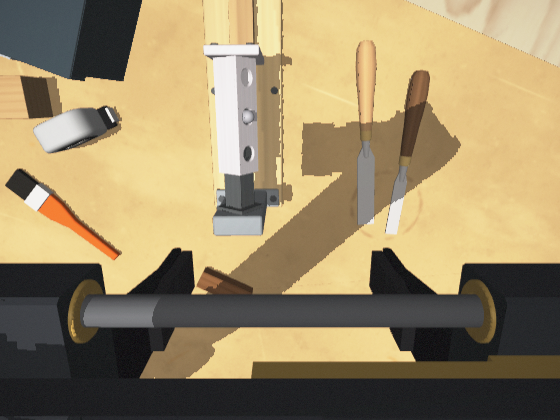

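The wrist view shows the stop plate at (232,50), the button at (249,117) between holes (247,77) and (247,153), and the post at (240,220). Measuring these.

Run:
```python
from h import *
f=np.load("w1.npz"); im,d,K,C=f["im"],f["d"],f["K"],f["C"]; P=cloud(K,C,d)
m=np.zeros(d.shape,bool); m[0:240,195:300]=True
def rect(q,n):
    k,l,st,_=cv2.connectedComponentsWithStats(q.astype(np.uint8)); q=l==1+np.argmax(st[1:,4])
    p=P[q]; r=cv2.minAreaRect(p[:,:2].astype(np.float32)); print(n,q.sum(),np.round(r[0],4),np.round(r[1],4),round(r[2],1),np.median(p[:,2]).round(4))
Z=P[...,2]
rect(m&(Z>.1375)&(Z<.15),"post"); pl=m.copy(); pl[70:]=False
rect(pl&(Z>.13)&(Z<.139),"plate"); rect(m&(Z>.06)&(Z<.138),"tube+plate")
# top ridge of tube: fit along rows
top=[]
for v in range(75,165,5):
    row=np.where(m[v]&(Z[v]>.124))[0]; u=row[np.argmax(Z[v,row])]; top.append(P[v,u])
top=np.array(top); c=np.polyfit(top[:,0],top[:,1],1); print("ridge",top[[0,-1]].round(4).tolist(),"yaw",np.degrees(np.arctan(c[0])).round(2), top[:,2].round(4))
print("button px",[P[v,u].round(4).tolist() for v,u in((117,249),(113,249),(120,252))])
# button-face plane
th=np.radians(5.7)
fm=m&(Z>.09)&(Z<.134); fm[:70]=False; fm[165:]=False
x=np.array([np.cos(th),np.sin(th),0]);yv=np.array([-np.sin(th),np.cos(th),0]);O=np.array([.4614,-.3483,0])
q=P[fm]-O; print("jig y,z bins")
Y=q@yv
for a in np.arange(-.03,.035,.005):
    k=(Y>a)&(Y<a+.005); 
    if k.sum()>10: print(a.round(3),k.sum(),np.median(q[k,2]).round(4))
```

```text
post 992 [ 0.3427 -0.3621] [0.023  0.0557] 5.6 0.1415
plate 692 [ 0.517  -0.3444] [0.0232 0.056 ] 5.6 0.1341
tube+plate 7114 [ 0.4321 -0.3531] [0.1993 0.0561] 5.8 0.122
ridge [[0.5001, -0.3504, 0.1331], [0.4788, -0.3988, 0.5236]] yaw -11.52 [0.1331 0.1319 0.1328 0.5236 0.1322 0.1327 0.1318 0.5236 0.1314 0.5236
 0.1318 0.1318 0.1313 0.5236 0.1315 0.1325 0.1325 0.5236]
button px [[0.4597, -0.3657, 0.124], [0.4638, -0.3654, 0.1241], [0.4567, -0.3689, 0.121]]
jig y,z bins
-0.025 391 0.1087
-0.02 455 0.1141
-0.015 474 0.1211
-0.01 547 0.1288
-0.005 411 0.1297
0.0 400 0.126
0.005 395 0.1225
0.01 385 0.119
0.015 386 0.1156
0.02 35 0.1136
```

Emit:
{"method": "step_arm", "body": {"targets": [[1.1,1.9,-1.0,-6.96,-0.7,0,1],[1.1,1.9,-1.0,-6.96,-0.7,0,1],[1.1,1.9,-1.0,-6.96,-0.7,0,1],[1.1,1.9,-1.0,-6.96,-0.7,0,1],[1.1,1.9,-1.0,-6.96,-0.7,0,1]]}}

```text
time: 1.82
position: [0.4577, -0.3088, 0.3139]
tool_rot: [2.521, 0.123, 0.046]
ft_force: [0.8, -0.1, -0.4]
grip_width: 0.998
grip_force: 0.0
```

Emit:
{"method": "step_arm", "body": {"targets": [[0,0,-2.9,0,0,0,1],[0,0,-2.9,0,0,0,1],[0,0,-2.9,0,0,0,1],[0,0,-2.9,0,0,0,1],[0,0,-2.8,0,0,0,1]]}}

```text
time: 2.23
position: [0.4564, -0.3098, 0.1672]
tool_rot: [2.529, 0.123, 0.04]
ft_force: [0.4, -0.4, -0.3]
grip_width: 0.999
grip_force: 0.0
```

Emit:
{"method": "step_arm", "body": {"targets": [[0,0,0,0,0,0,1],[0,0,0,0,0,0,1],[0,0,0,0,0,0,1],[0,0,0,0,0,0,1],[0,0,0,0,0,0,1]]}}

```text
time: 2.65
position: [0.4585, -0.3098, 0.1709]
tool_rot: [2.527, 0.123, 0.044]
ft_force: [0.1, -0.7, -0.3]
grip_width: 1.0
grip_force: 0.0
```

```bash
cat > pose.py <<'E'
import sys; from h import *
th=np.radians(5.7); J=R.from_euler('z',th).as_matrix(); O=np.array([.4605,-.3507,0])
s=ctrl.get_state(); T=R.from_rotvec(s["tool_rot"]).as_matrix()
print("jig TCP mm",(J.T@(s["position"]-O)*1000).round(1)); print("tool axes in jig (cols)\n",(J.T@T).round(3)); print("ft jig",(J.T@s["ft_force"]).round(1),"t",s["time"])
E
python3 pose.py; python3 look.py w2
```

```text
jig TCP mm [  2.   40.9 170.9]
tool axes in jig (cols)
 [[ 1.    -0.003  0.003]
 [-0.001 -0.818 -0.575]
 [ 0.004  0.575 -0.818]]
ft jig [-0.  -0.7 -0.3] t 2.65
2.65 [ 0.4585 -0.3098  0.1709] [2.5267 0.123  0.0444] [ 0.05 -0.7  -0.28]
[[361.6, 0.0, 281.5], [0.0, 361.6, 209.8], [0.0, 0.0, 1.0]] [[0.079, -0.971, -0.227, 0.527], [-0.814, 0.068, -0.577, -0.21], [0.575, 0.23, -0.785, 0.304], [0.0, 0.0, 0.0, 1.0]]
```

View pics/w2.png

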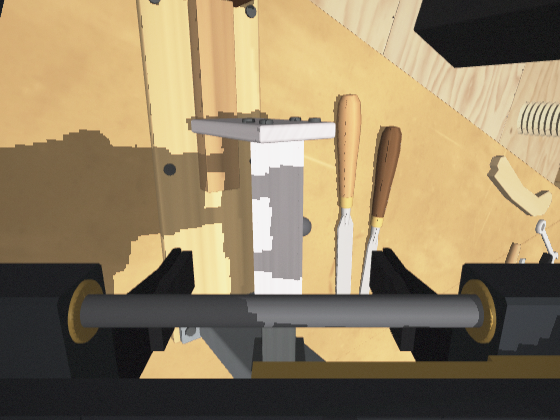

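The tube's top face spans columns 253–302 and the button shows at (306,227); both are between the fingers. Refining the offsets.

```bash
cat >> pose.py <<'E'
if len(sys.argv)>1:
    f=np.load(sys.argv[1]); d,K,C=f["d"],f["K"],f["C"]; P=(cloud(K,C,d)-s["position"])@T*1000  # tool frame, mm
    for v in (190,210,250,270):
        q=P[v,252:304]; k=q[(abs(q[:,2]-np.median(q[:,2]))<6)]; print(v,"tool y",k[:,1].min().round(1),k[:,1].max().round(1),"z",np.median(k[:,2]).round(1))
    for v in (140,145,150):print(v,P[v,280].round(1))
    b=np.argwhere((abs(P[...,1]-21)<4)&(P[...,2]<130)&(P[...,2]>80)&(abs(P[...,0])<25)); print("button rows",b.min(0),b.max(0)); q=P[b[:,0],b[:,1]]; print(q.min(0).round(1),q.max(0).round(1),q.mean(0).round(1),len(q))
    pl=np.argwhere((P[...,2]<120)&(P[...,0]>50)&(P[...,0]<90)&(P[...,2]>60)&(abs(P[...,1])<40)); q=P[pl[:,0],pl[:,1]]; print("plate x",np.percentile(q[:,0],[1,99]).round(1))
E
python3 pose.py w2.npz
```

```text
jig TCP mm [  1.9  41.1 170.5]
tool axes in jig (cols)
 [[ 1.    -0.003  0.002]
 [-0.001 -0.818 -0.575]
 [ 0.003  0.575 -0.818]]
ft jig [ 1.1  0.7 -0.1] t 2.7
190 tool y -17.4 13.7 z 57.0
210 tool y -17.8 14.0 z 57.1
250 tool y -17.6 14.4 z 56.8
270 tool y -17.2 14.0 z 57.0
140 [58.   0.1 43.4]
145 [53.7  0.  56.7]
150 [50.7  0.  56.9]Traceback (most recent call last):
  File "pose.py", line 10, in <module>
    b=np.argwhere((abs(P[...,1]-21)<4)&(P[...,2]<130)&(P[...,2]>80)&(abs(P[...,0])<25)); print("button rows",b.min(0),b.max(0)); q=P[b[:,0],b[:,1]]; print(q.min(0).round(1),q.max(0).round(1),q.mean(0).round(1),len(q))
                                                                                                             ~~~~~^^^
    return umr_minimum(a, axis, None, out, keepdims, initial, where)
ValueError: zero-size array to reduction operation minimum which has no identity
```

Emit:
{"method": "step_arm", "body": {"targets": [[0.03,-1.03,-1.52,0,0,0,1],[0.03,-1.03,-1.52,0,0,0,1],[0.03,-1.03,-1.52,0,0,0,1],[0.03,-1.03,-1.52,0,0,0,1],[0.04,-1.02,-1.52,0,0,0,1]]}}

```text
time: 3.12
position: [0.4596, -0.3615, 0.0932]
tool_rot: [2.527, 0.124, 0.043]
ft_force: [0.2, -0.1, 0.2]
grip_width: 0.998
grip_force: 0.0
```

Emit:
{"method": "step_arm", "body": {"targets": [[0,0,0,0,0,0,1],[0,0,0,0,0,0,1],[0,0,0,0,0,0,1],[0,0,0,0,0,0,1],[0,0,0,0,0,0,1]]}}

```text
time: 3.53
position: [0.46, -0.3603, 0.094]
tool_rot: [2.527, 0.125, 0.043]
ft_force: [0.7, -0.1, -0.2]
grip_width: 1.002
grip_force: 0.0
```

```bash
python3 pose.py; python3 look.py w3
```

```text
jig TCP mm [-1.5 -9.5 94. ]
tool axes in jig (cols)
 [[ 1.    -0.001  0.002]
 [ 0.    -0.819 -0.574]
 [ 0.003  0.574 -0.819]]
ft jig [ 0.7 -0.2 -0.2] t 3.5333
3.5333 [ 0.46   -0.3603  0.094 ] [2.5272 0.1253 0.0433] [ 0.73 -0.14 -0.24]
[[361.6, 0.0, 281.5], [0.0, 361.6, 209.8], [0.0, 0.0, 1.0]] [[0.081, -0.971, -0.227, 0.528], [-0.814, 0.067, -0.577, -0.261], [0.575, 0.232, -0.785, 0.227], [0.0, 0.0, 0.0, 1.0]]
```

View pics/w3.png

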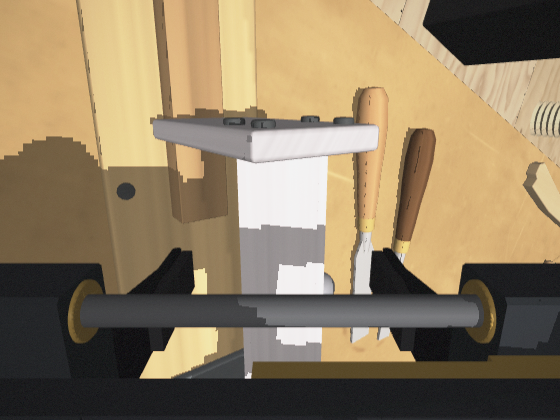

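The button shows at (327,285), about 0.5 mm from the pad centre, and the tube is centred. Closing.

Emit:
{"method": "step_arm", "body": {"targets": [[0,0,0,0,0,0,0.5],[0,0,0,0,0,0,0.45],[0,0,0,0,0,0,0.3],[0,0,0,0,0,0,0],[0,0,0,0,0,0,0]], "force": 45}}

```text
time: 4.0
position: [0.4589, -0.3606, 0.0926]
tool_rot: [2.528, 0.125, 0.04]
ft_force: [0.4, -0.1, 0.4]
grip_width: 0.711
grip_force: 0.0
```

Emit:
{"method": "step_arm", "body": {"targets": [[0,0,0,0,0,0,0],[0,0,0,0,0,0,0],[0,0,0,0,0,0,0],[0,0,0,0,0,0,0],[0,0,0,0,0,0,0]]}}

```text
time: 4.42
position: [0.459, -0.3615, 0.0931]
tool_rot: [2.527, 0.124, 0.041]
ft_force: [-0.8, -3.1, 0.3]
grip_width: 0.361
grip_force: 45.0
```

```bash
python3 pose.py
```

```text
jig TCP mm [ -2.6 -10.6  93.1]
tool axes in jig (cols)
 [[ 1.    -0.002  0.   ]
 [-0.001 -0.819 -0.574]
 [ 0.001  0.574 -0.819]]
ft jig [-1.1 -3.   0.3] t 4.4167
```

Gripped at 31.4 mm, so the button is flush. Sliding back.

Emit:
{"method": "step_arm", "body": {"targets": [[-0.2,-0.02,0,0,0,0,0],[-0.2,-0.02,0,0,0,0,0],[-0.2,-0.02,0,0,0,0,0],[-0.2,-0.02,0,0,0,0,0],[-0.2,-0.02,0,0,0,0,0]]}}

```text
time: 4.83
position: [0.454, -0.3618, 0.0932]
tool_rot: [2.528, 0.13, 0.054]
ft_force: [17.5, -13.1, -14.7]
grip_width: 0.361
grip_force: 45.0
```

```bash
python3 pose.py
```

```text
jig TCP mm [ -7.5 -10.4  93.2]
tool axes in jig (cols)
 [[ 1.    -0.     0.012]
 [ 0.006 -0.819 -0.573]
 [ 0.01   0.573 -0.819]]
ft jig [ 16.1 -14.8 -14.7] t 4.8333
```

Emit:
{"method": "step_arm", "body": {"targets": [[-0.2,-0.02,0,0,0,0,0],[-0.2,-0.02,0,0,0,0,0],[-0.2,-0.02,0,0,0,0,0],[-0.2,-0.02,0,0,0,0,0],[0,0,0,0,0,0,0]]}}

```text
time: 5.25
position: [0.4418, -0.3631, 0.0931]
tool_rot: [2.528, 0.125, 0.043]
ft_force: [2.7, -5.7, 0.1]
grip_width: 0.362
grip_force: 45.0
```

```bash
python3 pose.py; python3 look.py w4
```

```text
jig TCP mm [-19.9 -10.5  93.1]
tool axes in jig (cols)
 [[ 1.    -0.001  0.002]
 [ 0.    -0.819 -0.574]
 [ 0.003  0.574 -0.819]]
ft jig [ 2.1 -6.   0.1] t 5.25
5.25 [ 0.4418 -0.3631  0.0931] [2.5276 0.1251 0.0431] [ 2.73 -5.74  0.14]
[[361.6, 0.0, 281.5], [0.0, 361.6, 209.8], [0.0, 0.0, 1.0]] [[0.081, -0.971, -0.227, 0.51], [-0.814, 0.067, -0.576, -0.264], [0.575, 0.232, -0.785, 0.226], [0.0, 0.0, 0.0, 1.0]]
```

```bash
cat > slip.py <<'E'
import sys; from h import *
for n in sys.argv[1:]:
    f=np.load(n+".npz"); d=f["d"]; i=f["im"].astype(int).sum(2)
    for u in (252,290,310):
        c=d[95:200,u]; g=np.abs(np.diff(c)); k=np.where(g>.006)[0]+95; print(n,u,k[:8], (np.argmax(np.abs(np.diff(i[130:180,u])))+130))
E
python3 slip.py w3 w4
```

```text
w3 252 [116 117 118 119 161] 162
w3 290 [117 118 119 120 121 122 123 124] 159
w3 310 [114 122 123 125 156] 157
w4 252 [114 115 124 159] 159
w4 290 [116 117 118 119 120 121 122 123] 156
w4 310 [112 119 120 121 122 153 154] 154
```

The tube follows with almost no slip. Continuing.

Emit:
{"method": "step_arm", "body": {"targets": [[-0.3,-0.03,0,0,0,0,0],[-0.4,-0.04,0,0,0,0,0],[-0.4,-0.04,0,0,0,0,0],[-0.4,-0.04,0,0,0,0,0],[-0.3,-0.03,0,0,0,0,0]]}}

```text
time: 5.72
position: [0.4234, -0.365, 0.0931]
tool_rot: [2.528, 0.125, 0.042]
ft_force: [2.4, -5.0, -1.6]
grip_width: 0.366
grip_force: 45.0
```

Emit:
{"method": "step_arm", "body": {"targets": [[-0.1,-0.01,0,0,0,0,0],[-0.1,-0.01,0,0,0,0,0],[-0.1,-0.01,0,0,0,0,0],[-0.1,-0.01,0,0,0,0,0],[0,0,0,0,0,0,0]]}}

```text
time: 6.13
position: [0.4191, -0.3654, 0.0931]
tool_rot: [2.527, 0.124, 0.041]
ft_force: [2.0, -5.1, -0.7]
grip_width: 0.365
grip_force: 45.0
```

```bash
python3 pose.py; python3 look.py w5; python3 slip.py w5
```

```text
jig TCP mm [-42.7 -10.5  93.1]
tool axes in jig (cols)
 [[ 1.    -0.001  0.001]
 [-0.001 -0.819 -0.574]
 [ 0.002  0.574 -0.819]]
ft jig [ 1.5 -5.3 -0.7] t 6.1333
6.1333 [ 0.4191 -0.3654  0.0931] [2.5274 0.1243 0.0414] [ 2.05 -5.1  -0.67]
[[361.6, 0.0, 281.5], [0.0, 361.6, 209.8], [0.0, 0.0, 1.0]] [[0.081, -0.97, -0.228, 0.487], [-0.814, 0.068, -0.576, -0.266], [0.575, 0.233, -0.785, 0.226], [0.0, 0.0, 0.0, 1.0]]
w5 252 [114 115 159] 158
w5 290 [116 117 118 119 120 123 156] 156
w5 310 [112 119 120 122 154] 154
```

Emit:
{"method": "step_arm", "body": {"targets": [[-0.1,-0.01,0,0,0,0,0],[-0.1,-0.01,0,0,0,0,0],[-0.1,-0.01,0,0,0,0,0],[0,0,0,0,0,0,0],[0,0,0,0,0,0,0]]}}

```text
time: 6.6
position: [0.4174, -0.3656, 0.0931]
tool_rot: [2.528, 0.126, 0.045]
ft_force: [4.7, -8.3, -4.4]
grip_width: 0.367
grip_force: 45.0
```

```bash
python3 pose.py; python3 look.py w6; python3 slip.py w6
```

```text
jig TCP mm [-44.3 -10.5  93.1]
tool axes in jig (cols)
 [[ 1.    -0.001  0.004]
 [ 0.001 -0.819 -0.574]
 [ 0.004  0.574 -0.819]]
ft jig [ 3.9 -8.7 -4.4] t 6.6
6.6 [ 0.4174 -0.3656  0.0931] [2.5277 0.126  0.0447] [ 4.72 -8.28 -4.37]
[[361.6, 0.0, 281.5], [0.0, 361.6, 209.8], [0.0, 0.0, 1.0]] [[0.081, -0.971, -0.226, 0.485], [-0.814, 0.066, -0.577, -0.266], [0.575, 0.231, -0.785, 0.226], [0.0, 0.0, 0.0, 1.0]]
w6 252 [114 115 159] 159
w6 290 [116 117 118 119 120 121 155] 156
w6 310 [112 119 120 121 153] 154
```

View pics/w6.png

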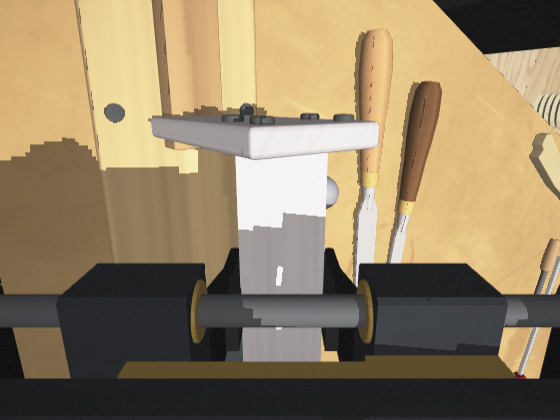

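The button is up at (332,192) between finger and plate, and the tube has locked: the force rises and the TCP stalls. Relaxing, opening and backing out.

Emit:
{"method": "step_arm", "body": {"targets": [[0.15,0.02,0,0,0,0,0],[0,0,0,0,0,0,0.5],[0,0,0,0,0,0,1],[0,0,0,0,0,0,1],[0,0,0,0,0,0,1]]}}

```text
time: 7.07
position: [0.4173, -0.3641, 0.0922]
tool_rot: [2.529, 0.126, 0.04]
ft_force: [-0.1, 0.8, -1.4]
grip_width: 0.585
grip_force: 0.0
```

Emit:
{"method": "step_arm", "body": {"targets": [[0,0,0,0,0,0,1],[0,0,0,0,0,0,1],[0,0,0,0,0,0,1],[-0.06,0.57,0.82,0,0,0,1],[-0.06,0.57,0.82,0,0,0,1]]}}

```text
time: 7.48
position: [0.4156, -0.3531, 0.1086]
tool_rot: [2.53, 0.125, 0.039]
ft_force: [1.3, 0.2, 0.6]
grip_width: 0.948
grip_force: 0.0
```

Emit:
{"method": "step_arm", "body": {"targets": [[-0.17,1.71,2.46,0,0,0,1],[-0.17,1.71,2.46,0,0,0,1],[-0.17,1.71,2.46,0,0,0,1],[-0.17,1.71,2.46,0,0,0,1],[-0.17,1.71,2.46,0,0,0,1]]}}

```text
time: 7.9
position: [0.4076, -0.2664, 0.2337]
tool_rot: [2.528, 0.125, 0.042]
ft_force: [0.7, -0.9, -0.8]
grip_width: 1.0
grip_force: 0.0
```

```bash
python3 pose.py
python3 - <<'E'
from h import *
f=np.load("top0.npz"); K,C=cam("top"); P=cloud(K,C,f["d"]).reshape(-1,3)
c=np.array([.4593,.075]); a=np.radians(17.9); ex=np.array([np.cos(a),np.sin(a)]); ey=np.array([-ex[1],ex[0]])
q=P[:,:2]-c; u,v=q@ex,q@ey
for zl in (.035,.06,.1,.2):
    k=(P[:,2]>zl)&(abs(v)<.06)&(abs(u)<.25)&(P[:,2]<.5); print(zl,"tool-y neg side max",u[k&(u<0)].max(initial=-9).round(3),"pos min",u[k&(u>0)].min(initial=9).round(3))
    k=(P[:,2]>zl)&(abs(u)<.1)&(abs(v)<.25)&(P[:,2]<.5); print("   long",v[k&(v<0)].max(initial=-9).round(3),v[k&(v>0)].min(initial=9).round(3))
print(ctrl.get_state()["joint_positions"].round(2))
E
```

```text
jig TCP mm [-44.3  89.1 233.7]
tool axes in jig (cols)
 [[ 1.    -0.001  0.001]
 [ 0.    -0.819 -0.574]
 [ 0.002  0.574 -0.819]]
ft jig [ 0.6 -1.  -0.8] t 7.9
0.035 tool-y neg side max -9.0 pos min 0.004
   long -0.007 0.185
0.06 tool-y neg side max -9.0 pos min 0.066
   long -0.007 9.0
0.1 tool-y neg side max -9.0 pos min 0.066
   long -0.007 9.0
0.2 tool-y neg side max -9.0 pos min 0.131
   long -9.0 9.0
[ 0.76 -0.22 -0.6   2.1   0.52  1.11 -1.52]
```

Run:
```python
from h import *
f=np.load("top0.npz"); K,C=cam("top"); P=cloud(K,C,f["d"]).reshape(-1,3)
c=np.array([.4593,.075]); a=np.radians(17.9); ex=np.array([np.cos(a),np.sin(a)]); ey=np.array([-ex[1],ex[0]])
q=P[:,:2]-c; u,v=q@ex,q@ey; k=(P[:,2]>.065)&(P[:,2]<.4)&(u>0)
print("tall pts: v-bin -> min u, max z")
for b in np.arange(-.14,.16,.02):
    j=k&(v>b)&(v<b+.02)&(u<.3); 
    if j.sum(): print(b.round(2),u[j].min().round(3),P[j,2][u[j]<u[j].min()+.03].max().round(3))
j=k&(u<.3)&(abs(v)<.3); 
im=f["im"]; print(im[165,205],P.reshape(420,560,3)[[165,170,178,184],[205,215,250,290]].round(3))
```

```text
tall pts: v-bin -> min u, max z
-0.14 0.015 0.146
-0.12 0.026 0.145
-0.1 0.039 0.145
-0.08 0.053 0.147
-0.06 0.066 0.147
-0.04 0.079 0.147
-0.02 0.088 0.145
0.0 0.106 0.145
0.02 0.117 0.146
0.04 0.131 0.254
0.06 0.117 0.248
0.08 0.115 0.24
0.1 0.127 0.24
0.12 0.141 0.238
0.14 0.141 0.24
0.16 0.145 0.235
[68 54 40] [[ 0.566  0.135  0.107]
 [ 0.564  0.118 -0.002]
 [ 0.533 -0.001  0.001]
 [ 0.494 -0.134  0.135]]
```

The stop is done. For the walnut, the gripper body (190 mm across) would meet the toolbox if it gripped the block at mid-length. I'll grip it 38 mm towards its left end with tool yaw 107.9°; that end then goes to the end-stop side of the jig, clear of the stop plate.

Emit:
{"method": "step_arm", "body": {"targets": [[0,2.0,1.4,6.96,0.7,0,1],[0,2.0,1.4,6.96,0.7,0,1],[0,2.0,1.4,6.96,0.7,0,1],[0,2.0,1.4,6.96,0.7,0,1],[0,2.0,1.4,6.96,0.7,0,1]]}}

```text
time: 8.32
position: [0.4084, -0.1663, 0.3049]
tool_rot: [-3.134, -0.158, -0.005]
ft_force: [-0.0, 0.3, -0.8]
grip_width: 1.002
grip_force: 0.0
```

Emit:
{"method": "step_arm", "body": {"targets": [[0.27,1.85,0,0,0,6.8,1],[0.27,1.85,0,0,0,6.8,1],[0.27,1.85,0,0,0,6.8,1],[0.27,1.85,0,0,0,6.8,1],[0.27,1.85,0,0,0,6.8,1]]}}

```text
time: 8.73
position: [0.4212, -0.074, 0.3025]
tool_rot: [2.951, 1.075, 0.001]
ft_force: [-0.1, -0.1, 0.1]
grip_width: 1.0
grip_force: 0.0
```

Emit:
{"method": "step_arm", "body": {"targets": [[0.27,1.85,0,0,0,6.8,1],[0.27,1.85,0,0,0,6.8,1],[0.27,1.85,0,0,0,6.8,1],[0.27,1.85,0,0,0,6.8,1],[0.27,1.85,0,0,0,6.8,1]]}}

```text
time: 9.15
position: [0.4346, 0.0186, 0.3025]
tool_rot: [2.507, 1.891, 0.001]
ft_force: [0.1, 0.0, 0.8]
grip_width: 1.0
grip_force: 0.0
```

Emit:
{"method": "step_arm", "body": {"targets": [[0.27,1.85,0,0,0,6.8,1],[0.27,1.85,0,0,0,6.8,1],[0.27,1.85,0,0,0,6.8,1],[0.27,1.85,0,0,0,6.8,1],[0.27,1.85,0,0,0,6.8,1]]}}

```text
time: 9.57
position: [0.448, 0.111, 0.3025]
tool_rot: [1.845, 2.542, 0.001]
ft_force: [-0.5, 0.4, 0.5]
grip_width: 0.998
grip_force: 0.0
```

Emit:
{"method": "step_arm", "body": {"targets": [[0,0,0,0,0,0,1],[0,0,0,0,0,0,1],[0,0,0,0,0,0,1],[0,0,0,0,0,0,1],[0,0,0,0,0,0,1]]}}

```text
time: 9.98
position: [0.4482, 0.1086, 0.302]
tool_rot: [1.857, 2.533, -0.0]
ft_force: [0.0, 0.1, -0.4]
grip_width: 1.003
grip_force: 0.0
```

```bash
python3 look.py w7
cat > wal.py <<'E'
import sys; from h import *
f=np.load(sys.argv[1]); im,d,K,C=f["im"].astype(int),f["d"],f["K"],f["C"]; P=cloud(K,C,d)
T=R.from_rotvec(ctrl.get_state()["tool_rot"]).as_matrix(); print("tool x yaw",np.degrees(np.arctan2(T[1,0],T[0,0])).round(2),"tool z",T[:,2].round(3))
q=(abs(P[...,2]-.026)<.007)&(im[...,0]-im[...,2]>12)&(im[...,0]<150)&(d>0)
k,l,s,c=cv2.connectedComponentsWithStats(q.astype(np.uint8))
for i in np.argsort(-s[1:,4])[:3]+1:
    p=P[l==i]; r=cv2.minAreaRect(p[:,:2].astype(np.float32)); print(s[i,4],c[i].round(0),np.round(r[0],4),np.round(r[1],4),round(r[2],2),np.median(p[:,2]).round(4))
E
python3 wal.py w7.npz
```

```text
9.9833 [0.4482 0.1086 0.302 ] [ 1.8573e+00  2.5333e+00 -3.0000e-04] [ 0.    0.1  -0.38]
[[361.6, 0.0, 281.5], [0.0, 361.6, 209.8], [0.0, 0.0, 1.0]] [[0.954, 0.289, 0.084, 0.425], [0.301, -0.914, -0.272, 0.182], [-0.002, 0.285, -0.959, 0.464], [0.0, 0.0, 0.0, 1.0]]
tool x yaw 107.52 tool z [ 0. -0. -1.]
500 [281. 228.] [0.4702 0.0361] [0.0376 0.0287] 16.8 0.0256
343 [478.  40.] [0.6121 0.3099] [0.0959 0.0035] 75.34 0.0259
288 [422. 117.] [0.5863 0.2159] [0.0798 0.0074] 80.04 0.0259
```

View pics/w7.png

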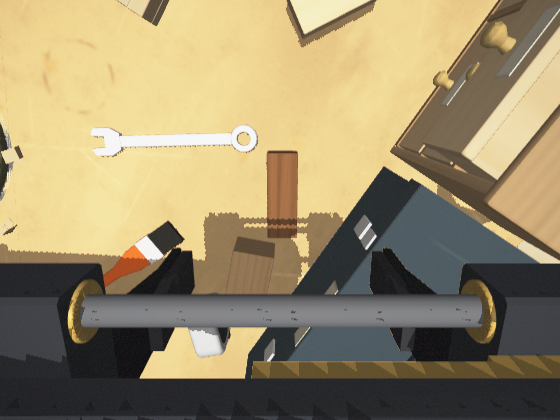

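The walnut shows at cols 267–298, rows 152–238, close to the toolbox corner. I'm fixing the mask threshold.

```bash
sed -i 's/(im\[...,0\]<150)/(im[...,1]<135)/' wal.py; python3 wal.py w7.npz
python3 - <<'E'
from h import *
f=np.load("w7.npz"); P=cloud(f["K"],f["C"],f["d"]); s=ctrl.get_state(); T=R.from_rotvec(s["tool_rot"]).as_matrix()
Q=(P-s["position"])@T; z=P[...,2]
# tool x=+v ; toolbox extent vs tool x (col 281+ side)
k=(z>.08)&(z<.28)&(Q[...,1]>.03)
k[250:]=False
for b in np.arange(-.06,.14,.02):
    j=k&(Q[...,0]>b)&(Q[...,0]<b+.02)
    if j.sum()>3: print("toolx",b.round(2),"min tool y",np.percentile(Q[j][:,1],1).round(3))
E
```

```text
tool x yaw 107.52 tool z [ 0. -0. -1.]
2592 [282. 194.] [0.4583 0.0748] [0.0376 0.1098] 17.11 0.0256
343 [478.  40.] [0.6121 0.3099] [0.0959 0.0035] 75.34 0.0259
288 [422. 117.] [0.5863 0.2159] [0.0798 0.0074] 80.04 0.0259
toolx -0.06 min tool y 0.085
toolx -0.04 min tool y 0.101
toolx -0.02 min tool y 0.113
toolx 0.0 min tool y 0.126
toolx 0.02 min tool y 0.128
toolx 0.04 min tool y 0.114
toolx 0.06 min tool y 0.123
toolx 0.08 min tool y 0.135
toolx 0.1 min tool y 0.139
toolx 0.12 min tool y 0.139
```

Emit:
{"method": "step_arm", "body": {"targets": [[-0.1,0.3,-3,0,0,-0.4,1],[0,0,-4,0,0,0,1],[0,0,-4,0,0,0,1],[0,0,-4,0,0,0,1],[0,0,-3,0,0,0,1]]}}

```text
time: 10.45
position: [0.4458, 0.1116, 0.1191]
tool_rot: [-1.864, -2.527, 0.003]
ft_force: [-0.5, 0.1, 0.2]
grip_width: 1.001
grip_force: 0.0
```

Emit:
{"method": "step_arm", "body": {"targets": [[0,0,-3,0,0,0,1],[0,0,-2,0,0,0,1],[0,0,-2,0,0,0,1],[0,0,0,0,0,0,1],[0,0,0,0,0,0,1]]}}

```text
time: 10.87
position: [0.4466, 0.1122, 0.0515]
tool_rot: [-1.863, -2.527, 0.002]
ft_force: [0.2, 0.5, 0.0]
grip_width: 0.998
grip_force: 0.0
```

```bash
python3 look.py w8; python3 wal.py w8.npz
python3 - <<'E'
from h import *
f=np.load("w8.npz"); P=cloud(f["K"],f["C"],f["d"]); s=ctrl.get_state(); T=R.from_rotvec(s["tool_rot"]).as_matrix()
Q=(P-s["position"])@T; z=P[...,2]
k=(z>.08)&(z<.28)&(Q[...,1]>.03)&(Q[...,1]<.16); k[250:]=False
for b in np.arange(-.06,.08,.02):
    j=k&(Q[...,0]>b)&(Q[...,0]<b+.02)
    if j.sum()>3: print("toolx",b.round(2),"min tool y",np.percentile(Q[j][:,1],1).round(3))
E
```

```text
10.8667 [0.4466 0.1122 0.0515] [-1.8632e+00 -2.5272e+00  1.9000e-03] [0.22 0.49 0.04]
[[361.6, 0.0, 281.5], [0.0, 361.6, 209.8], [0.0, 0.0, 1.0]] [[0.955, 0.285, 0.08, 0.424], [0.296, -0.916, -0.272, 0.186], [-0.004, 0.284, -0.959, 0.213], [0.0, 0.0, 0.0, 1.0]]
tool x yaw 107.21 tool z [ 0.  0. -1.]
5094 [284. 255.] [0.4491 0.106 ] [0.038  0.0456] 17.35 0.0256
2094 [284. 343.] [0.4662 0.052 ] [0.038  0.0253] 16.05 0.0256
744 [546. 211.] [0.5802 0.1711] [0.018  0.0345] 28.75 0.0249
```

Emit:
{"method": "step_arm", "body": {"targets": [[0,0,-1.3,0,0,0.2,1],[0,0,-1.3,0,0,0,1],[0,0,-1.2,0,0,0,1],[0,0,-0.9,0,0,0,1],[0,0,0,0,0,0,1]]}}

```text
time: 11.33
position: [0.4465, 0.1123, 0.0041]
tool_rot: [-1.858, -2.531, 0.002]
ft_force: [-0.7, -0.5, -0.3]
grip_width: 1.004
grip_force: 0.0
```

Emit:
{"method": "step_arm", "body": {"targets": [[0,0,0,0,0,0,0.6],[0,0,0,0,0,0,0.5],[0,0,0,0,0,0,0.3],[0,0,0,0,0,0,0.1],[0,0,0,0,0,0,0.1]], "force": 30}}

```text
time: 11.75
position: [0.4476, 0.1127, 0.0054]
tool_rot: [1.858, 2.532, 0.001]
ft_force: [0.2, -0.4, 0.9]
grip_width: 0.709
grip_force: 0.0
```

Emit:
{"method": "step_arm", "body": {"targets": [[0,0,0,0,0,0,0.1],[0,0,0,0,0,0,0.1],[0,0,0,0,0,0,0.1],[0,0,0,0,0,0,0.1],[0,0,0,0,0,0,0.1]]}}

```text
time: 12.17
position: [0.4473, 0.1127, 0.005]
tool_rot: [1.859, 2.533, 0.0]
ft_force: [-0.7, -0.0, 0.9]
grip_width: 0.434
grip_force: 30.0
```

Gripped at 37.8 mm. Lifting and carrying it to the jig.

Emit:
{"method": "step_arm", "body": {"targets": [[0,0,2,0,0,0,0.1],[0,0,4,0,0,0,0.1],[0,0,4.1,0,0,0,0.1],[0,0,4.1,0,0,0,0.1],[0,0,4.1,0,0,0,0.1]]}}

```text
time: 12.58
position: [0.4465, 0.1128, 0.1897]
tool_rot: [-1.858, -2.533, 0.001]
ft_force: [1.3, -0.8, -1.3]
grip_width: 0.433
grip_force: 30.0
```

Emit:
{"method": "step_arm", "body": {"targets": [[0,-1,3,0,0,-6.8,0.1],[0.5,-3,1,0,0,-6.8,0.1],[0.5,-3,0.5,0,0,-6.8,0.1],[0.5,-3,0,0,0,-6.8,0.1],[0.5,-3,0,0,0,-6.8,0.1]]}}

```text
time: 13.0
position: [0.4674, -0.0187, 0.2336]
tool_rot: [2.522, 1.871, 0.001]
ft_force: [1.7, -0.3, -0.8]
grip_width: 0.435
grip_force: 30.0
```

Emit:
{"method": "step_arm", "body": {"targets": [[1.2,-3.2,0,0,0,-6.8,0.1],[1.2,-3.2,0,0,0,-6.8,0.1],[1.2,-3.2,0,0,0,-6.8,0.1],[1.2,-3.2,0,0,0,-6.8,0.1],[1.2,-3.2,0,0,0,-6.8,0.1]]}}

```text
time: 13.42
position: [0.5273, -0.1789, 0.2326]
tool_rot: [-2.96, -1.051, 0.001]
ft_force: [0.7, 0.3, -0.0]
grip_width: 0.433
grip_force: 30.0
```

Emit:
{"method": "step_arm", "body": {"targets": [[1.3,-3.2,0,0,0,-6.8,0.1],[1.3,-3.2,0,0,0,-6.8,0.1],[1.3,-3.2,0,0,0,-6.8,0.1],[1.3,-3.2,0,0,0,-6.8,0.1],[1.3,-3.2,0,0,0,-6.6,0.1]]}}

```text
time: 13.83
position: [0.5924, -0.3389, 0.2322]
tool_rot: [-3.138, -0.146, 0.002]
ft_force: [0.2, 0.6, -1.1]
grip_width: 0.434
grip_force: 30.0
```

Emit:
{"method": "step_arm", "body": {"targets": [[0,0,0,0,0,0,0.1],[0,0,0,0,0,0,0.1],[0,0,0,0,0,0,0.1],[0,0,0,0,0,0,0.1],[0,0,0,0,0,0,0.1]]}}

```text
time: 14.25
position: [0.5925, -0.3355, 0.2335]
tool_rot: [-3.137, -0.159, -0.001]
ft_force: [-0.8, -0.4, -1.3]
grip_width: 0.432
grip_force: 30.0
```

```bash
python3 pose.py; python3 look.py w9
python3 - <<'E'
from h import *
im,d=ctrl.get_image("top"); np.savez("top1.npz",im=im,d=d); K,C=cam("top"); P=cloud(K,C,d)
w=cv2.imread("pics/w9.png"); t=cv2.resize(im[120:250,310:440,::-1],(420,420),interpolation=cv2.INTER_CUBIC); cv2.imwrite("pics/c9.png",cv2.resize(np.hstack([w,t]),(784,336)))
E
```

```text
jig TCP mm [132.9   2.  233.5]
tool axes in jig (cols)
 [[ 1.     0.002  0.   ]
 [ 0.002 -1.     0.   ]
 [ 0.    -0.    -1.   ]]
ft jig [-0.9 -0.3 -1.3] t 14.25
14.25 [ 0.5925 -0.3355  0.2335] [-3.1373e+00 -1.5910e-01 -7.0000e-04] [-0.84 -0.35 -1.31]
[[361.6, 0.0, 281.5], [0.0, 361.6, 209.8], [0.0, 0.0, 1.0]] [[0.101, -0.954, -0.284, 0.67], [-0.995, -0.097, -0.029, -0.328], [0.0, 0.285, -0.958, 0.395], [0.0, 0.0, 0.0, 1.0]]
```

View pics/c9.png

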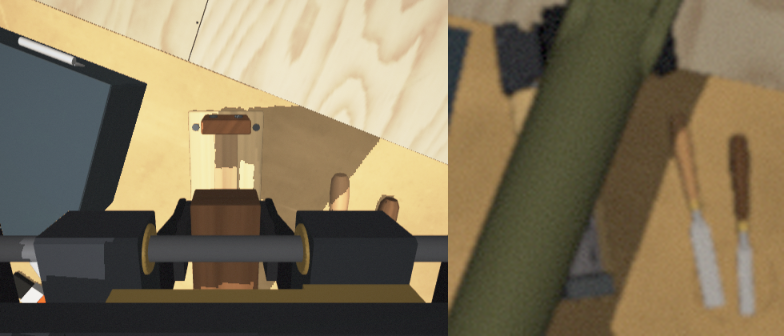

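The block hangs level in the fingers at (225,240), with the end stop at (226,125) in the wrist view. Measuring both in the tool frame.

```bash
cat > m9.py <<'E'
import sys; from h import *
f=np.load(sys.argv[1]); C=f["C"]; P=cloud(f["K"],C,f["d"])
p=ctrl.get_state(); T=R.from_rotvec(p["tool_rot"]).as_matrix(); Q=(P-p["position"])@T*1000; z=P[...,2]*1000
v,u=np.mgrid[:420,:560]; near=(v<360)&(abs(Q[...,1])<60)&(Q[...,0]>-60)
def show(n,k):
    if k.sum()>20:
        q=Q[k]; r=cv2.minAreaRect(q[:,:2].astype(np.float32)); print(n,k.sum(),"x",np.percentile(q[:,0],[.5,99.5]).round(1),"y",np.percentile(q[:,1],[.5,99.5]).round(1),"c",np.round(r[0],1),"sz",np.round(r[1],1),"ang",round(r[2],1),"z",np.median(z[k]).round(1))
show("endtop",near&(abs(z-75)<4)&(Q[...,0]<80)); show("rail",near&(abs(z-30)<5)&(Q[...,0]<25)&(abs(Q[...,1])<22)&(v<300)); show("base",near&(abs(z-12)<4)&(v<235))
zb=p["position"][2]*1000
k=near&(abs(Q[...,1])<19.5)&(z>zb+10)&(z<zb+40)&(Q[...,0]<40)&(v<330); show("block",k)
b=Q[k]; 
for a in (-20,-10,0,10): 
    j=abs(b[:,0]-a)<3; 
    if j.sum(): print("block top tool z at x",a,np.median(b[j,2]).round(1))
E
python3 m9.py w9.npz
```

```text
endtop 1134 x [22.2 38.1] y [-27.   28.2] c [30.1  0.6] sz [16.2 55.7] ang 0.0 z 74.4
rail 1943 x [-59.2  13.7] y [-14.2  15.5] c [-22.8   0.9] sz [73.7 29.7] ang 0.5 z 29.6
base 5112 x [-59.7  41.9] y [-48.8  50.3] c [-8.9  0.7] sz [102.1 100. ] ang 0.0 z 11.6
block 4558 x [-20.4  16.3] y [-19.4  19.3] c [-2.3  0. ] sz [39.  37.7] ang 89.7 z 253.9
block top tool z at x -20 -20.4
block top tool z at x -10 -37.3
block top tool z at x 0 -20.4
block top tool z at x 10 -20.5
```

Emit:
{"method": "step_arm", "body": {"targets": [[-0.19,-0.1,-2,0,0,0,0.1],[0,0,-3,0,0,0,0.1],[0,0,-3,0,0,0,0.1],[0,0,-3,0,0,0,0.1],[0,0,-2,0,0,0,0.1]]}}

```text
time: 14.77
position: [0.5889, -0.3371, 0.1003]
tool_rot: [-3.136, -0.156, 0.004]
ft_force: [0.0, 0.4, -1.7]
grip_width: 0.435
grip_force: 30.0
```

Emit:
{"method": "step_arm", "body": {"targets": [[0,0,-1.5,0,0,0,0.1],[0,0,-1,0,0,0,0.1],[0,0,-0.5,0,0,0,0.1],[0,0,0,0,0,0,0.1],[0,0,0,0,0,0,0.1]]}}

```text
time: 15.18
position: [0.591, -0.3385, 0.0741]
tool_rot: [3.137, 0.155, 0.002]
ft_force: [0.5, -0.2, -0.1]
grip_width: 0.434
grip_force: 30.0
```

```bash
python3 pose.py; python3 look.py w10; python3 m9.py w10.npz
```

```text
jig TCP mm [131.1  -0.8  74.1]
tool axes in jig (cols)
 [[ 1.    -0.001  0.001]
 [-0.001 -1.    -0.001]
 [ 0.001  0.001 -1.   ]]
ft jig [ 0.5 -0.2 -0.1] t 15.1833
15.1833 [ 0.591  -0.3385  0.0741] [3.1369e+00 1.5530e-01 2.1000e-03] [ 0.53 -0.19 -0.14]
[[361.6, 0.0, 281.5], [0.0, 361.6, 209.8], [0.0, 0.0, 1.0]] [[0.099, -0.954, -0.283, 0.668], [-0.995, -0.094, -0.03, -0.331], [0.002, 0.284, -0.959, 0.236], [0.0, 0.0, 0.0, 1.0]]
endtop 4559 x [ 9.1 39.9] y [-29.1  26.2] c [24.4 -0.7] sz [31.4 58.1] ang 0.2 z 74.6
rail 747 x [0.1 9.6] y [-16.8  13. ] c [ 4.9 -1.9] sz [ 9.8 29.9] ang 0.1 z 29.7
base 4972 x [-5.8 43.5] y [-51.4  47.6] c [18.7 -1.9] sz [100.2  50.2] ang 89.6 z 11.6
block 4505 x [-20.8  15.8] y [-19.2  19.4] c [-2.7  0.1] sz [39.  37.6] ang 89.5 z 94.5
block top tool z at x -20 -20.2
block top tool z at x -10 -37.0
block top tool z at x 0 -20.1
block top tool z at x 10 -20.2
```

Emit:
{"method": "step_arm", "body": {"targets": [[-0.02,0.17,-1,0,0,0,0.1],[0,0,-1,0,0,0,0.1],[0,0,-0.8,0,0,0,0.1],[0,0,-0.6,0,0,0,0.1],[0,0,0,0,0,0,0.1]]}}

```text
time: 15.65
position: [0.5887, -0.3359, 0.0365]
tool_rot: [-3.136, -0.155, 0.005]
ft_force: [-0.4, -0.2, -1.4]
grip_width: 0.435
grip_force: 30.0
```

Emit:
{"method": "step_arm", "body": {"targets": [[0,0,-0.1,0,0,0,0.1],[0,0,-0.1,0,0,0,0.1],[0,0,-0.1,0,0,0,0.1],[0,0,-0.1,0,0,0,0.1],[0,0,0,0,0,0,0.1]]}}

```text
time: 16.07
position: [0.5903, -0.3368, 0.0352]
tool_rot: [3.137, 0.155, 0.001]
ft_force: [-0.1, -0.2, -0.0]
grip_width: 0.432
grip_force: 30.0
```

```bash
python3 pose.py; python3 look.py w11; python3 m9.py w11.npz
```

```text
jig TCP mm [130.6   1.   35.2]
tool axes in jig (cols)
 [[ 1.    -0.001  0.   ]
 [-0.001 -1.    -0.   ]
 [ 0.     0.    -1.   ]]
ft jig [-0.1 -0.2 -0. ] t 16.0667
16.0667 [ 0.5903 -0.3368  0.0352] [3.1374e+00 1.5480e-01 6.0000e-04] [-0.1  -0.18 -0.03]
[[361.6, 0.0, 281.5], [0.0, 361.6, 209.8], [0.0, 0.0, 1.0]] [[0.099, -0.954, -0.284, 0.668], [-0.995, -0.094, -0.029, -0.33], [0.001, 0.285, -0.958, 0.197], [0.0, 0.0, 0.0, 1.0]]
endtop 7155 x [-7.1 40.6] y [-29.2  30.8] c [15.5  0.9] sz [63.8 50.6] ang 89.6 z 74.6
base 4498 x [ 9.1 44.4] y [-49.3  49.6] c [26.6  0.2] sz [100.  36.] ang 89.8 z 11.5
block 7507 x [-20.3  39.9] y [-19.3  19.3] c [9.5 0. ] sz [61.1 39. ] ang 0.0 z 56.9
block top tool z at x -20 -20.6
block top tool z at x -10 -37.7
block top tool z at x 0 -20.5
block top tool z at x 10 -20.6
```

Emit:
{"method": "step_arm", "body": {"targets": [[0,0,-0.05,0,0,0,0.1],[0,0,-0.05,0,0,0,0.1],[0,0,-0.05,0,0,0,0.1],[0,0,0,0,0,0,0.1],[0,0,0,0,0,0,0.1]]}}

```text
time: 16.53
position: [0.5903, -0.3367, 0.0351]
tool_rot: [3.137, 0.155, 0.001]
ft_force: [-3.1, 1.5, 6.0]
grip_width: 0.432
grip_force: 30.0
```

The walnut is in contact with the bed. Releasing and backing up.

Emit:
{"method": "step_arm", "body": {"targets": [[0,0,0.05,0,0,0,0.5],[0,0,0,0,0,0,0.7],[0,0,0,0,0,0,0.9],[0,0,0,0,0,0,0.9],[0,0,0,0,0,0,0.9]]}}

```text
time: 16.95
position: [0.59, -0.3366, 0.0337]
tool_rot: [-3.138, -0.155, 0.0]
ft_force: [0.3, -0.3, -0.1]
grip_width: 0.717
grip_force: 0.0
```

Emit:
{"method": "step_arm", "body": {"targets": [[0,0,0,0,0,0,0.9],[0,0,0,0,0,0,0.9],[0,0,0.5,0,0,0,0.9],[0,0,1,0,0,0,0.9],[0,0,2,0,0,0,0.9]]}}

```text
time: 17.37
position: [0.5886, -0.3358, 0.0675]
tool_rot: [-3.135, -0.155, 0.006]
ft_force: [-0.3, -0.1, -0.1]
grip_width: 0.896
grip_force: 0.0
```

Emit:
{"method": "step_arm", "body": {"targets": [[0,0,3,0,0,0,1],[-1,0,4,0,0,0,1],[-1,0,4,0,0,0,1],[-1,0,4,0,0,0,1],[-1,0,4,0,0,0,1]]}}

```text
time: 17.78
position: [0.5496, -0.3364, 0.2623]
tool_rot: [3.137, 0.155, 0.002]
ft_force: [0.7, -0.5, 0.2]
grip_width: 0.998
grip_force: 0.0
```

Emit:
{"method": "step_arm", "body": {"targets": [[-3,0,2,0,0,0,1],[-3,0,2,0,0,0,1],[-3,0,2,0,0,0,1],[0,0,0,0,0,0,1],[0,0,0,0,0,0,1]]}}

```text
time: 18.2
position: [0.4595, -0.3377, 0.3224]
tool_rot: [3.134, 0.151, 0.006]
ft_force: [1.4, 0.1, -0.6]
grip_width: 1.003
grip_force: 0.0
```

```bash
python3 pose.py; python3 look.py w12
```

```text
jig TCP mm [3.000e-01 1.300e+01 3.224e+02]
tool axes in jig (cols)
 [[ 1.    -0.003  0.004]
 [-0.003 -1.    -0.004]
 [ 0.004  0.004 -1.   ]]
ft jig [ 1.4  0.  -0.6] t 18.2
18.2 [ 0.4595 -0.3377  0.3224] [3.1338 0.1507 0.0063] [ 1.38  0.15 -0.62]
[[361.6, 0.0, 281.5], [0.0, 361.6, 209.8], [0.0, 0.0, 1.0]] [[0.096, -0.955, -0.28, 0.537], [-0.995, -0.091, -0.032, -0.33], [0.005, 0.282, -0.959, 0.485], [0.0, 0.0, 0.0, 1.0]]
```

View pics/w12.png

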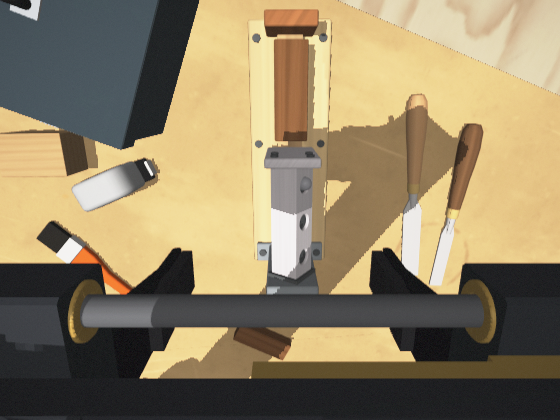

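The button stands up in the hole nearest the plate, at (305,185). The walnut lies flat between the plate and the end stop, cols 274–308, rows 38–140. A quick numeric check before I hand in.

```bash
cat > fin.py <<'E'
from h import *
f=np.load("w12.npz"); P=cloud(f["K"],f["C"],f["d"]); th=np.radians(5.7); J=R.from_euler('z',th).as_matrix(); Q=(P-[.4605,-.3507,0])@J*1000
v,u=np.mgrid[:420,:560]; m=(u>235)&(u<345)&(v<230)
def show(n,k):
    r=cv2.minAreaRect(Q[k][:,:2].astype(np.float32)); print(n,k.sum(),np.round(r[0],1),np.round(r[1],1),round(r[2],1),np.percentile(Q[k][:,2],[2,50,98]).round(1))
z=Q[...,2]
show("block",m&(abs(z-56)<3.5)&(v>36)&(v<142)&(u>270)&(u<312)); show("base",(u>235)&(u<345)&(v<230)&(abs(z-12)<3)&(v>30)&(v<255)); show("end",m&(abs(z-75)<3)&(v<40)); show("plate",m&(abs(z-135)<2.5)&(v<175))
E
python3 fin.py
```

```text
block 3410 [90.9  0.1] [108.8  38. ] 0.1 [53.8 55.5 57.2]
base 7697 [35.8  0.5] [250.5  99.9] 0.0 [ 9.7 11.5 13.8]
end 941 [162.3   0.6] [55.7 16.1] 90.0 [72.4 74.2 76. ]
plate 557 [22.5  0.4] [55.7  9.1] 89.8 [132.8 134.5 136. ]
```

```bash
python3 -c "
from bench import ctrl
print(ctrl.close_job())"
```

```text
the job is handed in; nothing more can be done
None
```

The job is handed in: the stop tube is locked one hole back with its button up, and the walnut offcut lies flat on the bed between the plate and the end stop, centred to about 0.5 mm; nothing else on the bench was touched.

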